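# Pin the steering arm of a classroom robot kit

### The job

Swing the white steering arm of the robot-kit chassis round against its black stop, so that the hole in its end lies over the hole in the grey lug. Then take the long orange pin from the black foam block and push it down through both holes, until its collar is flush on the arm, and let go. Leave the short blue pin where it is.

Things in the scene. Friction and masses are not known exactly. Their poses are not given: they have to be found in the camera images.
- kit_base: Grey chassis plate fixed to the table, 100 (x) by 200 (y) by 8 mm. Origin: centre of its underside, z up. At x, y = (0, 60) mm a grey lug, 50 mm square, 40 mm high, with an upright through hole, 20 mm diameter. At (0, -60) the upright hinge of the white arm, a blue servo beside it. At (26, 12) a black stop, 12 by 24 mm, top at height 48, on the arm's +x side.
- steering_arm (a joint): White level arm, heights 42-52 mm, 36 wide; end 46 mm square with a 20 mm hole, 120 mm from the hinge. Black knob on top, 60 mm from the hinge: 16 mm diameter, heights 52-82. Rad: 0 = at the stop, arm along chassis +y, holes in line; grows counter-clockwise from above to 1.3 (at a the knob is at x = -60 sin a, y = -60 + 60 cos a of the chassis). Light friction, 0.04 N m; stays where left.
- axle_pin: Orange pin, loose, about 40 g, upright in a fixed black foam block (100 by 200, 50 mm high), collar resting on top. Origin: on its axis, underside of the collar; z up. Above: collar 30 mm diameter, 4 thick, then round head 20 mm diameter, 30 tall, to grip. Below: shank 12 mm diameter, 42 long, last 10 tapering to 4. Fully home, its origin is 52 mm above the chassis's underside.
- short_pin: Blue pin in the other hole of the foam block, 90 mm from the orange pin (which hole holds which varies). Same head and collar and same origin, but its shank is only 18 mm long: the wrong pin, to be left in its place.
Not all that is in view belongs to the job. There is more than one size of the kit_base; the one meant has the size given above.

How it is judged:
By the outcome, as a careful person would: the job done as asked, in the order asked, and still so for the second after the job is handed in, with the robot touching nothing.
It also fails if it takes over 53 s, if anything falls off the work surface, if the arm or the gripper's body presses on something with over 40 N, if the wrist force passes 120 N, or if a joint passes its speed limit or range.

### The arm

A 6-joint arm with a two-finger parallel gripper is mounted at the origin on the work surface. World frame = base frame: x ahead of the robot, y to its left, z up, the work surface at z = 0. Lengths are in m, angles in degrees, forces in N, time in s.
With the tool pointing down it reaches from about 0.4 to 0.825 m from the base axis. Payload 7 kg.
Tool frame: the origin (TCP) lies between the finger pads; the fingertips stand 19 mm ahead of it and the grasp point (between the pads) is the TCP (r.finger_overhang is the distance from the TCP to the fingertips, in m); z points along the fingers, y is the direction in which the jaws open and shut (so a half turn about z gives the same grasp; the last joint's range is limited). The gripper opens to 88 mm and grips with 3 to 60 N. Pads are 19 mm wide; open, the fingers measure 130 mm over their backs; the gripper's body (78 mm by 193 mm) begins 47 mm behind the grasp point.
Start: joints at [-49.039, 20.546, 0.682, 0, -70.136, -16.507], TCP at [0.279, -0.614, 0.222] pointing down, gripper open.
Joint ranges: [-176.03, 176.03], [-82.01, 121.73], [-58.28, 71.71], [-173.87, 95.51], [-174.79, -0.11], [-173.66, 173.66]. Speed limits (degrees/s): [136.94, 136.94, 172.46, 180, 180, 180].

### API

Orientations are given as [roll, pitch, yaw] about the fixed x, y, z axes, in that order (R = Rz(yaw) Ry(pitch) Rx(roll)).
In Python, from plant import r, optics gives the robot as it stands. The module is installed in compiled form; this text tells all that it offers.
- The arm moves only by the tool step_arm, never from a script. Its argument "increments" is a list of rows, each an object of numbers: "tx", "ty", "tz": the shift along the world's x, y, z in mm; "ax", "ay", "az": the turn, a rotation vector about the world's x, y, z in degrees; "claw": the gripper command: -1 is shut, 1 is fully open, values between are in proportion. In form: [{"tx": .., "ty": .., "tz": .., "ax": .., "ay": .., "az": .., "claw": ..}, ...]. A call has 1 to 12 rows; each row shifts and turns the commanded pose from where the row before left it; what a row does not reach is not made up. A row lasts 1/10 s, in which the tool goes at most 50 mm and 8.59 degrees, less where a joint would pass 70% of its speed; a pose out of reach is approached as far as the arm can. A call with a gripper value outside its range is refused whole. The fingers move at their own pace and stop on an object; "newtons" is the grip in N (left out, the last holds). Time passes only in rows, so rows that do not move let the fingers close. It gives the time, the measured TCP pose, the force and the opening at its end, in the units of the state.
- r.get_state(): the state, without advancing time (a new reading comes with each control period).
- optics.capture(name): name is "side" or "top"; returns a dict with "image" (420x560x3 uint8, blue, green, red), "depth" (420x560 float32, m along the optical axis (not along the pixel's ray), 0 where there is no reading), "fx", "fy", "cx", "cy" (pixels), "R" (3x3) and "t" (3): a world point X has camera coordinates R X + t. Camera axes: x right, y down, z forward; pixel columns grow to the right and rows downward; lengths in m; the calibration is good to about 2 mm. A picture is of the moment at which its call begins.
- r.close_job(): hands the job in, once; it reports no verdict.
The state is a dict: "time_s": time; "joints": joint angles; "qd": joint speeds; "joint_torque": joint torques, N m; "tcp_pos": TCP position; "eef_rot": TCP orientation; "contact_force": force on the tool from outside, world axes, zero at the start; "moment": the same for the moment, N m; "gripper_width": finger opening in m.
Only numpy, scipy, OpenCV 4.12 (cv2) and the standard library are available. Lean on these libraries where they do the work, as an engineer would, in place of code of your own. Each camera call takes 0.05 s, during which the arm holds its last target. There are 200 camera calls.

## Working session

There is one attempt and no reset: what is moved stays moved. The work goes in short steps, Python scripts to look and compute and a tool call to move; the robot and the scene stay as the last step left them, time stands still between calls to the robot, and variables do not carry over. Pictures are saved under pics/ and viewed, about 8 in all and at most 12, crops included, and the job is handed in when it is done.

Besides the shell and the picture viewer there is one more tool, called after "Call:" as name([rows], argument=value, ...), one row to a line, values as JSON. step_arm: Moves the arm, as the interface text tells. Its arguments: {"type":"object","properties":{"increments":{"type":"array","items":{"type":"object","properties":{"tx":{"type":"number"},"ty":{"type":"number"},"tz":{"type":"number"},"ax":{"type":"number"},"ay":{"type":"number"},"az":{"type":"number"},"claw":{"type":"number"}}}},"newtons":{"type":"number"}},"required":["increments"]}

```bash
mkdir -p pics
cat > h.py <<'E'
import numpy as np, cv2, pickle
from plant import r, optics
def cap(n,f):
    c=optics.capture(n); pickle.dump(c,open(f'pics/{f}.pkl','wb')); cv2.imwrite(f'pics/{f}.png',c['image']); return c
def load(f): return pickle.load(open(f'pics/{f}.pkl','rb'))
def cloud(c):
    d=c['depth']; v,u=np.indices(d.shape)
    P=np.stack([(u-c['cx'])/c['fx']*d,(v-c['cy'])/c['fy']*d,d],-1)
    W=(P-np.array(c['t']))@np.array(c['R']); W[d==0]=np.nan; return W
E
python3 - <<'E'
from h import *
print(r.get_state())
for n in('top','side'):
    c=cap(n,n+'0'); print(n,c['fx'],c['R'],c['t'])
E
```

```text
{'time_s': 0.0, 'joints': array([-4.90393954e+01,  2.05912129e+01,  6.32844504e-01, -2.01607323e-02,
       -7.01350234e+01, -1.65083239e+01]), 'qd': array([-0.05247643, -0.0518371 , -0.04566524, -0.07573315,  0.08650677,
        0.06271924]), 'joint_torque': array([ 5.87777195e-04, -5.82728219e+01,  2.93044764e+01,  6.99717119e+00,
        6.77403106e-03, -1.44848550e-04]), 'tcp_pos': array([ 0.27918776, -0.61400508,  0.22081801]), 'eef_rot': array([ 1.79905072e+02, -8.36925579e-03, -1.55554578e+02]), 'contact_force': array([-0.38080158,  0.04681696,  0.58232653]), 'moment': array([-0.06732725,  0.00446028,  0.06311161]), 'gripper_width': 0.08768777561147983}
top 395.4503117292099 [[-1.26821867e-02 -9.99919413e-01 -5.73528531e-04]
 [-9.84337519e-01  1.25854182e-02 -1.75844407e-01]
 [ 1.75837455e-01 -1.66554595e-03 -9.84417805e-01]] [-0.00814726  0.50152362  0.79731904]
side 389.6254016234084 [[-0.99876928 -0.04953488 -0.00249252]
 [-0.02233952  0.49416156 -0.86908302]
 [ 0.04428164 -0.86795774 -0.49465998]] [0.49580194 0.06904816 0.79748701]
```

View pics/top0.png

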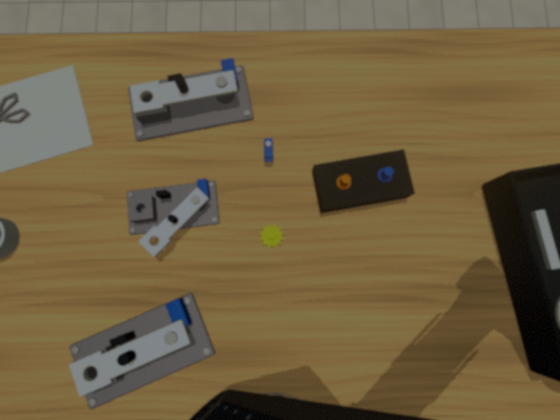

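View pics/side0.png

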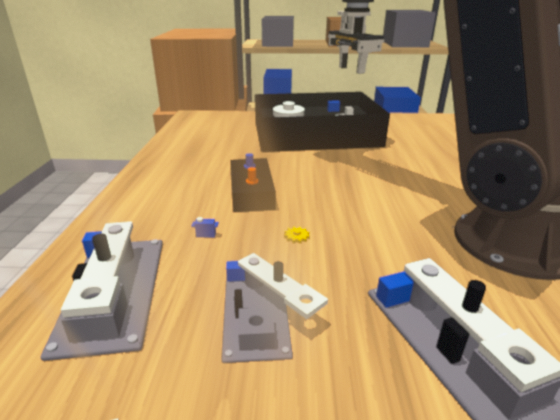

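The top view shows the middle chassis at about (172,207), some 90 px long, which is roughly 200 mm. The other two are larger at about 120 px. Its arm is swung out, with the knob near (173,219) and the end hole at (154,241). The orange pin is at (344,182) and the blue pin at (386,174). Next I'll measure these.

```bash
cat >> h.py <<'E'
def rectfit(W,m):
    p=W[m][:,:2]; p=p[~np.isnan(p).any(1)]
    return cv2.minAreaRect((p*1000).astype(np.float32))
E
python3 - <<'E'
from h import *
c=load('top0'); W=cloud(c); im=c['image']; hsv=cv2.cvtColor(im,cv2.COLOR_BGR2HSV)
z=W[...,2]
def box(x0,x1,y0,y1):
    m=np.zeros(z.shape,bool); m[y0:y1,x0:x1]=1; return m
print('table z',np.nanmedian(z[box(240,260,250,300)]))
mid=box(115,230,172,262); S=hsv[...,1]
print('plate',rectfit(W,mid&(z>.003)&(z<.016)&(S<70)))
m=mid&(z>.036)&(z<.046)&(S<90); print('lug',m.sum(),rectfit(W,m))
m=mid&(z>.047)&(z<.058)&(hsv[...,2]>120); print('arm',m.sum(),rectfit(W,m))
m=mid&(z>.062); print('knob',m.sum(),np.nanmedian(W[m],0), np.nanmax(z[m]) if m.any() else 0)
fo=box(305,420,145,218)
print('foam',rectfit(W,fo&(z>.044)&(z<.056)))
for n,lo,hi in(('or',5,20),('bl',105,130)):
    m=fo&(hsv[...,0]>=lo)&(hsv[...,0]<=hi)&(S>120)&(hsv[...,2]>60)&(z>.07)
    t=m&(z>.080); print(n,m.sum(),t.sum(),np.nanmean(W[t],0),np.nanmax(z[m]))
crop=im[165:265,110:235]; cv2.imwrite('pics/mid.png',cv2.resize(crop,None,fx=6,fy=6,interpolation=cv2.INTER_CUBIC))
s=load('side0')['image'][240:370,205:345]; cv2.imwrite('pics/mids.png',cv2.resize(s,None,fx=4,fy=4,interpolation=cv2.INTER_CUBIC))
E
```

```text
table z 0.0004952718814630368
plate ((496.8597717285156, 216.96827697753906), (132.42788696289062, 200.17042541503906), 7.0952630043029785)
lug 550 ((482.97161865234375, 207.49984741210938), (137.17593383789062, 178.547119140625), 15.662257194519043)
arm 1076 ((476.67218017578125, 201.99456787109375), (43.65273666381836, 162.18504333496094), 45.937923431396484)
knob 67 [0.47604648 0.19818382 0.08188853] 0.08566872461430988
foam ((561.52392578125, -201.47238159179688), (100.86390686035156, 201.27017211914062), 9.420236587524414)
or 85 73 [ 0.55344477 -0.1564169   0.08398784] 0.08706567488416936
bl 81 75 [ 0.56810207 -0.24455413  0.08416645] 0.08793718741430631
```

View pics/mid.png

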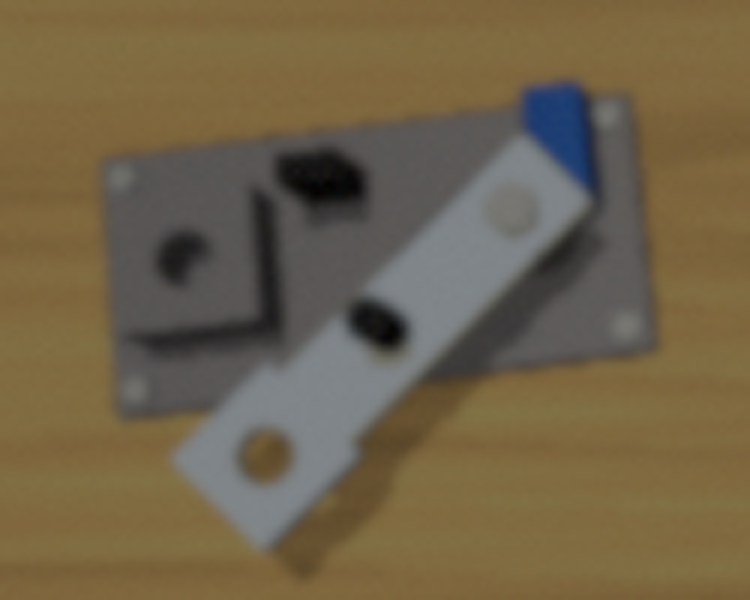

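The crop shows the lug hole at (185,258), the hinge cap at (511,209), the arm end hole at (265,455) and the knob top near (375,318). The stop is on the far (+x) side. I'll turn these into positions and hold them against the given geometry.

```bash
cat >> h.py <<'E'
def ray(c,u,v,z):
    R=np.array(c['R']);t=np.array(c['t']); C=-R.T@t
    d=R.T@np.array([(u-c['cx'])/c['fx'],(v-c['cy'])/c['fy'],1]); return C+d*(z-C[2])/d[2]
E
python3 - <<'E'
from h import *
c=load('top0'); p=lambda a,b,z: ray(c,110+(a+.5)/6-.5,165+(b+.5)/6-.5,z)[:2]*1000
C=np.array([p(105,160,.008),p(632,93,.008),p(655,350,.008),p(120,415,.008)])
S=np.array([p(120,178,.009),p(607,113,.009),p(627,325,.009),p(134,388,.009)])
print('corners',C.round(1).tolist(),[np.linalg.norm(C[i]-C[i-1]).round(1) for i in range(4)])
print('centre',C.mean(0),S.mean(0))
d=(C[0]+C[3]-C[1]-C[2]); print('y dir',np.degrees(np.arctan2(d[1],d[0])))
d=(S[0]+S[3]-S[1]-S[2]); print('y dir s',np.degrees(np.arctan2(d[1],d[0])))
L=p(185,258,.040);H=p(511,209,.053);E=p(265,455,.052)
print('lug',L,'hinge',H,'end',E,np.linalg.norm(L-H),np.linalg.norm(E-H),'mid',(L+H)/2)
d=L-H; y=np.degrees(np.arctan2(d[1],d[0])); e=E-H; print('y dir h',y,'arm',np.degrees(np.arctan2(e[1],e[0]))-y)
print('knob',p(375,318,.082), (E+H)/2)
E
```

```text
corners [[549.4, 320.9], [572.6, 124.6], [475.2, 114.7], [453.7, 310.3]] [np.float64(96.3), np.float64(197.7), np.float64(97.9), np.float64(196.7)]
centre [512.74641804 217.61696964] [513.75760436 219.62692851]
y dir 96.51058548905544
y dir s 96.87826844303426
lug [505.98760309 278.07598914] hinge [519.692702   159.46323351] end [434.05230618 242.82487076] 119.40190758277993 119.51334637853977 mid [512.84015254 218.76961132]
y dir h 96.59100741990034 arm 39.181500069936334
knob [476.90571396 198.32606477] [476.87250409 201.14405214]
```

Everything agrees: hinge to hole is 119.4 mm, the plate is about 98 × 197 mm and the arm angle is 39°. Chassis +y is at 96.6°, with the lug hole at (506,278) and the knob at (477,200). I'll approach the knob with the jaws at about 8°.

Call:
step_arm([
  {"tx": 22, "ty": 42, "az": 6.7},
  {"tx": 22, "ty": 42, "az": 6.7},
  {"tx": 22, "ty": 42, "az": 6.7},
  {"tx": 22, "ty": 42, "az": 6.7},
  {"tx": 22, "ty": 42, "az": 6.7},
  {"tx": 22, "ty": 42, "az": 6.7},
  {"tx": 22, "ty": 42, "az": 6.7},
  {"tx": 22, "ty": 42, "az": 6.7},
  {"tx": 22, "ty": 42, "az": 6.7},
  {"tx": 22, "ty": 42, "az": 6.7},
  {"tx": 22, "ty": 42, "az": 6.5},
  {},
])

```text
$.increments[0]: bad value
```

Call:
step_arm([
  {"tx": -5, "ty": 44},
  {"tx": -5, "ty": 44},
  {"tx": -5, "ty": 44},
  {"tx": -5, "ty": 44},
  {"tx": -5, "ty": 44},
  {"tx": -6, "ty": 44},
  {"tx": -6, "ty": 44},
  {"tx": -7, "ty": 44},
  {"tz": -30},
  {"tz": -30},
  {"tz": -30},
  {},
])

```text
$.increments[0]: bad value
```

Call:
step_arm([
  {"tx": 22, "ty": 42, "tz": 0, "ax": 0, "ay": 0, "az": 6.7, "claw": 1},
  {"tx": 22, "ty": 42, "tz": 0, "ax": 0, "ay": 0, "az": 6.7, "claw": 1},
  {"tx": 22, "ty": 42, "tz": 0, "ax": 0, "ay": 0, "az": 6.7, "claw": 1},
  {"tx": 22, "ty": 42, "tz": 0, "ax": 0, "ay": 0, "az": 6.7, "claw": 1},
  {"tx": 22, "ty": 42, "tz": 0, "ax": 0, "ay": 0, "az": 6.7, "claw": 1},
  {"tx": 22, "ty": 42, "tz": 0, "ax": 0, "ay": 0, "az": 6.7, "claw": 1},
  {"tx": 22, "ty": 42, "tz": 0, "ax": 0, "ay": 0, "az": 6.7, "claw": 1},
  {"tx": 22, "ty": 42, "tz": 0, "ax": 0, "ay": 0, "az": 6.7, "claw": 1},
  {"tx": 22, "ty": 42, "tz": 0, "ax": 0, "ay": 0, "az": 6.7, "claw": 1},
  {"tx": 22, "ty": 42, "tz": 0, "ax": 0, "ay": 0, "az": 6.7, "claw": 1},
  {"tx": 22, "ty": 42, "tz": 0, "ax": 0, "ay": 0, "az": 6.5, "claw": 1},
  {"tx": 0, "ty": 0, "tz": 0, "ax": 0, "ay": 0, "az": 0, "claw": 1},
])

```text
time_s: 1.3
tcp_pos: [0.5235, -0.1484, 0.2214]
eef_rot: [-180.0, 0.0, -81.6]
contact_force: [-0.4, 0.1, -0.6]
gripper_width: 0.0879
```

Call:
step_arm([
  {"tx": -6, "ty": 43.5, "tz": 0, "ax": 0, "ay": 0, "az": 0, "claw": 1},
  {"tx": -6, "ty": 43.5, "tz": 0, "ax": 0, "ay": 0, "az": 0, "claw": 1},
  {"tx": -6, "ty": 43.5, "tz": 0, "ax": 0, "ay": 0, "az": 0, "claw": 1},
  {"tx": -6, "ty": 43.5, "tz": 0, "ax": 0, "ay": 0, "az": 0, "claw": 1},
  {"tx": -6, "ty": 43.5, "tz": 0, "ax": 0, "ay": 0, "az": 0, "claw": 1},
  {"tx": -6, "ty": 43.5, "tz": 0, "ax": 0, "ay": 0, "az": 0, "claw": 1},
  {"tx": -6, "ty": 43.5, "tz": 0, "ax": 0, "ay": 0, "az": 0, "claw": 1},
  {"tx": -5, "ty": 43.5, "tz": 0, "ax": 0, "ay": 0, "az": 0, "claw": 1},
  {"tx": 0, "ty": 0, "tz": -35, "ax": 0, "ay": 0, "az": 0, "claw": 1},
  {"tx": 0, "ty": 0, "tz": -35, "ax": 0, "ay": 0, "az": 0, "claw": 1},
  {"tx": 0, "ty": 0, "tz": 0, "ax": 0, "ay": 0, "az": 0, "claw": 1},
  {"tx": 0, "ty": 0, "tz": 0, "ax": 0, "ay": 0, "az": 0, "claw": 1},
])

```text
time_s: 2.5
tcp_pos: [0.4745, 0.195, 0.1521]
eef_rot: [179.9, -0.1, -82.1]
contact_force: [0.5, 0.0, 1.0]
gripper_width: 0.0875
```

Run:
```python
from h import *
a=cap('side','side1')['image'][200:400,180:380]
cv2.imwrite('pics/s1.png',cv2.resize(a,None,fx=3,fy=3))
```

```text
(no output)
```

View pics/s1.png

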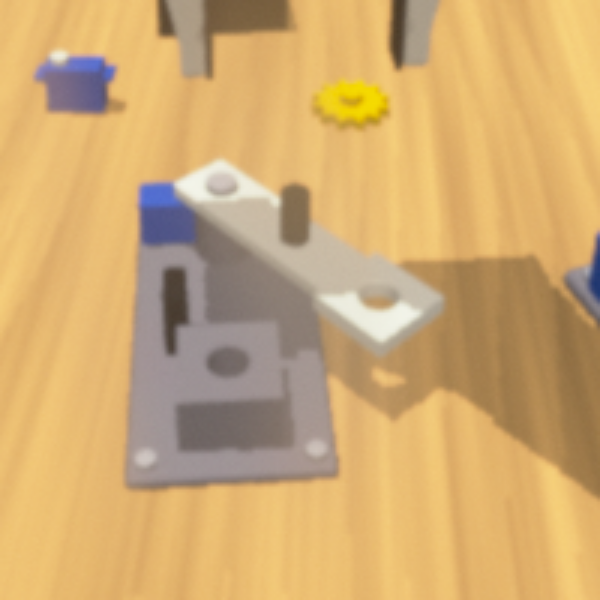

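The side view shows the fingers at x≈195 and 410 straddling the knob at x≈295, still above it. I'll go down and grip lightly.

Call:
step_arm([
  {"tx": 2, "ty": 5, "tz": -30, "ax": 0, "ay": 0, "az": 0, "claw": 1},
  {"tx": 0, "ty": 0, "tz": -30, "ax": 0, "ay": 0, "az": 0, "claw": 1},
  {"tx": 0, "ty": 0, "tz": -15, "ax": 0, "ay": 0, "az": 0, "claw": 1},
  {"tx": 0, "ty": 0, "tz": 0, "ax": 0, "ay": 0, "az": 0, "claw": -0.5},
  {"tx": 0, "ty": 0, "tz": 0, "ax": 0, "ay": 0, "az": 0, "claw": -0.7},
  {"tx": 0, "ty": 0, "tz": 0, "ax": 0, "ay": 0, "az": 0, "claw": -0.8},
  {"tx": 0, "ty": 0, "tz": 0, "ax": 0, "ay": 0, "az": 0, "claw": -0.8},
  {"tx": 0, "ty": 0, "tz": 0, "ax": 0, "ay": 0, "az": 0, "claw": -0.8},
], newtons=6)

```text
time_s: 3.35
tcp_pos: [0.4768, 0.2009, 0.0777]
eef_rot: [-179.9, 0.1, -82.0]
contact_force: [-0.8, 0.0, -0.6]
gripper_width: 0.0533
```

Call:
step_arm([
  {"tx": 0, "ty": 0, "tz": 0, "ax": 0, "ay": 0, "az": 0, "claw": -1},
  {"tx": 0, "ty": 0, "tz": 0, "ax": 0, "ay": 0, "az": 0, "claw": -1},
  {"tx": 0, "ty": 0, "tz": 0, "ax": 0, "ay": 0, "az": 0, "claw": -1},
  {"tx": 0, "ty": 0, "tz": 0, "ax": 0, "ay": 0, "az": 0, "claw": -1},
  {"tx": 0, "ty": 0, "tz": 0, "ax": 0, "ay": 0, "az": 0, "claw": -1},
  {"tx": 0, "ty": 0, "tz": 0, "ax": 0, "ay": 0, "az": 0, "claw": -1},
], newtons=6)

```text
time_s: 3.95
tcp_pos: [0.4771, 0.201, 0.0775]
eef_rot: [-179.9, 0.0, -82.0]
contact_force: [-0.6, 0.6, 4.2]
gripper_width: 0.0055
```

The opening reads 5.5 mm, less than the 16 mm knob, so I'll look.

Run:
```python
from h import *
print(r.get_state()['gripper_width'])
a=cap('side','side2')['image'][190:370,180:380]
b=cap('top','top2')['image'][150:290,90:260]
a=cv2.resize(a,(400,360)); b=cv2.resize(b,(400,330)); b=cv2.copyMakeBorder(b,0,30,0,0,cv2.BORDER_CONSTANT)
cv2.imwrite('pics/s2.png',np.hstack([a,b]))
```

```text
0.005465842970170968
```

View pics/s2.png

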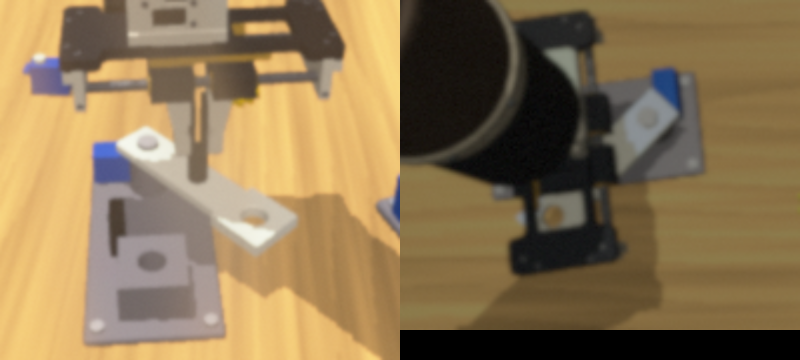

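Run:
```python
from h import *
for f in('side2','top2'):
    c=load(f); R=np.array(c['R']);t=np.array(c['t'])
    for n,X in dict(tip=(.477,.201,.0585),knobtop=(.477,.2,.082),knobbase=(.477,.2,.052),hinge=(.5197,.1595,.052),end=(.434,.2428,.052),lug=(.506,.278,.04)).items():
        q=R@np.array(X)+t; print(f,n,(q[0]/q[2]*c['fx']+c['cx']).round(1),(q[1]/q[2]*c['fy']+c['cy']).round(1))
c=load('side0');W=cloud(c)
m=np.zeros(W.shape[:2],bool);m[258:286,268:290]=1;m&=(W[...,2]>.058)
P=W[m];print('side cloud knob',len(P),np.nanmedian(P,0),np.nanmin(P,0),np.nanmax(P,0))
print(r.get_state()['joints'])
```

```text
side2 tip 278.6 275.8
side2 knobtop 278.7 263.5
side2 knobbase 278.6 278.6
side2 hinge 254.2 262.2
side2 end 306.5 298.2
side2 lug 256.4 319.9
top2 tip 173.8 219.3
top2 knobtop 171.3 217.5
top2 knobbase 175.0 219.7
top2 hinge 194.8 199.5
top2 end 153.8 240.4
top2 lug 140.5 207.6
side cloud knob 167 [0.47816064 0.20681348 0.07505076] [0.4715618  0.19441909 0.05807972] [0.485888   0.21050708 0.08307633]
[ 4.46145270e+01  1.41098641e+01 -2.98911076e+01  3.29084980e-02
 -4.59212694e+01 -3.66580994e+01]
```

Run:
```python
from h import *
print(r.finger_overhang)
c=load('side2');W=cloud(c)
for v in range(240,284,3):
    print(v,[tuple((W[v,u]*1000).round().tolist()) for u in (266,271,276,279,284,289)])
print('lug',W[319,240], 'end', W[305,300],'hinge',W[261,254])
s=r.get_state();print(s['contact_force'],s['moment'])
a=c['image'][220:300,240:320];cv2.imwrite('pics/s3.png',cv2.resize(a,None,fx=7,fy=7,interpolation=cv2.INTER_CUBIC))
```

```text
0.019
240 [(493.0, 242.0, 154.0), (486.0, 242.0, 154.0), (480.0, 240.0, 153.0), (483.0, 15.0, -0.0), (469.0, 211.0, 134.0), (462.0, 239.0, 153.0)]
243 [(495.0, 215.0, 130.0), (488.0, 215.0, 131.0), (481.0, 212.0, 129.0), (482.0, 25.0, -1.0), (469.0, 214.0, 130.0), (462.0, 212.0, 129.0)]
246 [(495.0, 215.0, 125.0), (488.0, 215.0, 126.0), (481.0, 211.0, 123.0), (482.0, 38.0, 1.0), (469.0, 213.0, 125.0), (462.0, 213.0, 125.0)]
249 [(495.0, 216.0, 120.0), (488.0, 215.0, 120.0), (481.0, 212.0, 118.0), (482.0, 46.0, -1.0), (469.0, 211.0, 118.0), (462.0, 212.0, 119.0)]
252 [(496.0, 215.0, 114.0), (488.0, 216.0, 115.0), (481.0, 213.0, 113.0), (481.0, 56.0, -1.0), (469.0, 212.0, 113.0), (462.0, 210.0, 112.0)]
255 [(496.0, 215.0, 109.0), (488.0, 216.0, 110.0), (481.0, 213.0, 108.0), (481.0, 66.0, -1.0), (469.0, 204.0, 102.0), (461.0, 210.0, 107.0)]
258 [(497.0, 201.0, 93.0), (488.0, 215.0, 103.0), (481.0, 213.0, 102.0), (481.0, 76.0, -0.0), (469.0, 210.0, 101.0), (461.0, 211.0, 101.0)]
261 [(505.0, 85.0, -2.0), (488.0, 216.0, 99.0), (481.0, 211.0, 95.0), (477.0, 193.0, 82.0), (469.0, 211.0, 96
[... 479 characters left out ...]
 52.0), (481.0, 206.0, 68.0), (476.0, 207.0, 69.0), (470.0, 121.0, -1.0), (461.0, 120.0, -1.0)]
276 [(498.0, 194.0, 51.0), (490.0, 193.0, 51.0), (481.0, 208.0, 64.0), (476.0, 208.0, 64.0), (469.0, 193.0, 52.0), (461.0, 130.0, 1.0)]
279 [(497.0, 202.0, 52.0), (489.0, 202.0, 52.0), (481.0, 207.0, 57.0), (476.0, 208.0, 58.0), (468.0, 200.0, 52.0), (461.0, 201.0, 53.0)]
282 [(497.0, 207.0, 50.0), (489.0, 208.0, 52.0), (481.0, 208.0, 52.0), (476.0, 208.0, 52.0), (468.0, 207.0, 51.0), (460.0, 206.0, 51.0)]
lug [0.52970749 0.27752195 0.04024375] end [0.4437827  0.25802034 0.05250488] hinge [0.51979163 0.16092027 0.05560172]
[-0.5487196   0.11681057  4.74997132] [-0.0031193   0.19676554 -0.00846964]
```

View pics/s3.png

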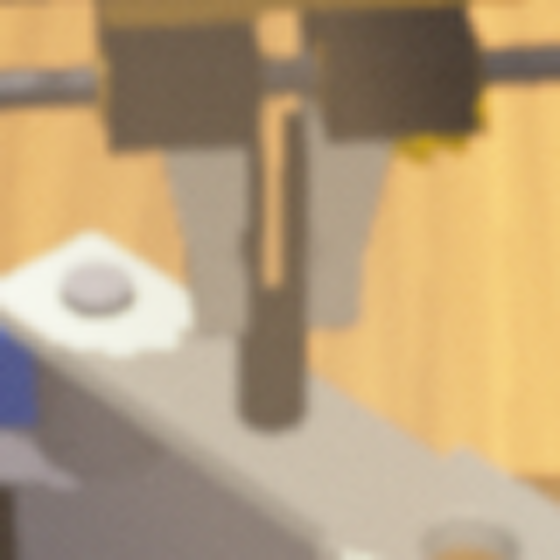

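Run:
```python
from h import *
c=load('side1');W=cloud(c)
for (u0,u1) in ((240,252),(312,325)):
    m=np.zeros(W.shape[:2],bool); m[195:228,u0:u1]=1; m&=(W[...,1]>.12)&(W[...,2]>.09)
    P=W[m]; print(len(P),P.min(0),P.max(0),np.median(P,0))
c=load('side0');W=cloud(c)
m=np.zeros(W.shape[:2],bool); m[20:75,335:385]=1; m&=(W[...,1]<-.5)&(W[...,1]>-.75)&(W[...,2]>.1)
P=W[m];print('start',len(P),P.min(0),P.max(0) if len(P) else 0)
c=load('side2');W=cloud(c)
m=np.zeros(W.shape[:2],bool); m[195:285,180:380]=1; m&=(W[...,2]>.1)&(W[...,2]<.3)&(W[...,1]>.15)
P=W[m]
for z in np.arange(.1,.24,.01):
    q=P[(P[:,2]>z)&(P[:,2]<z+.01)]; 
    if len(q):print(z.round(2),len(q),q[:,0].min().round(3),q[:,0].max().round(3),np.median(q[:,1]).round(3))
```

```text
325 [0.51730016 0.19333227 0.15680314] [0.53196018 0.21719052 0.20899947] [0.52459203 0.21396814 0.18241443]
331 [0.41346716 0.18522495 0.15735945] [0.43097831 0.202395   0.20359484] [0.42262192 0.1995634  0.18232712]
start 1503 [ 0.20489555 -0.67504873  0.22403246] [ 0.3334019  -0.50691677  0.36988825]
0.1 130 0.457 0.496 0.212
0.11 138 0.456 0.497 0.212
0.12 178 0.454 0.5 0.212
0.13 70 0.453 0.5 0.212
0.14 23 0.385 0.558 0.211
0.15 342 0.386 0.56 0.238
0.16 812 0.385 0.56 0.237
0.17 760 0.379 0.565 0.229
0.18 1112 0.378 0.575 0.227
0.19 1627 0.378 0.577 0.219
0.2 369 0.458 0.525 0.224
0.21 179 0.458 0.524 0.224
```

The crop shows the closed fingertips at (250,330), resting on the knob's top rather than around it. Depth puts the tips at z≈0.082. The reported pose would put them at 0.059, and the open fingers in the earlier picture show the same +24 mm, so the true tool height is the reported z plus 24 mm (x and y agree). I'll lift, open and go 24 mm lower.

Call:
step_arm([
  {"tx": 0, "ty": 0, "tz": 8, "ax": 0, "ay": 0, "az": 0, "claw": 0.2},
  {"tx": 0, "ty": 0, "tz": 0, "ax": 0, "ay": 0, "az": 0, "claw": 0.2},
  {"tx": 0, "ty": 0, "tz": 0, "ax": 0, "ay": 0, "az": 0, "claw": 0.2},
  {"tx": 0, "ty": 0, "tz": 0, "ax": 0, "ay": 0, "az": 0, "claw": 0.2},
  {"tx": 0, "ty": 0, "tz": 0, "ax": 0, "ay": 0, "az": 0, "claw": 0.2},
  {"tx": 0, "ty": 0, "tz": 0, "ax": 0, "ay": 0, "az": 0, "claw": 0.2},
  {"tx": 0, "ty": 0, "tz": -12, "ax": 0, "ay": 0, "az": 0, "claw": 0.2},
  {"tx": 0, "ty": 0, "tz": -10, "ax": 0, "ay": 0, "az": 0, "claw": 0.2},
  {"tx": 0, "ty": 0, "tz": -8, "ax": 0, "ay": 0, "az": 0, "claw": 0.2},
  {"tx": 0, "ty": 0, "tz": 0, "ax": 0, "ay": 0, "az": 0, "claw": 0.2},
])

```text
time_s: 5.05
tcp_pos: [0.4755, 0.1998, 0.0529]
eef_rot: [179.8, -0.1, -82.1]
contact_force: [0.2, 0.1, -0.5]
gripper_width: 0.0528
```

Call:
step_arm([
  {"tx": 0, "ty": 0, "tz": 0, "ax": 0, "ay": 0, "az": 0, "claw": -1},
  {"tx": 0, "ty": 0, "tz": 0, "ax": 0, "ay": 0, "az": 0, "claw": -1},
  {"tx": 0, "ty": 0, "tz": 0, "ax": 0, "ay": 0, "az": 0, "claw": -1},
  {"tx": 0, "ty": 0, "tz": 0, "ax": 0, "ay": 0, "az": 0, "claw": -1},
  {"tx": 0, "ty": 0, "tz": 0, "ax": 0, "ay": 0, "az": 0, "claw": -1},
  {"tx": 0, "ty": 0, "tz": 0, "ax": 0, "ay": 0, "az": 0, "claw": -1},
  {"tx": 0, "ty": 0, "tz": 0, "ax": 0, "ay": 0, "az": 0, "claw": -1},
], newtons=6)

```text
time_s: 5.75
tcp_pos: [0.4765, 0.2006, 0.055]
eef_rot: [-180.0, 0.0, -82.0]
contact_force: [-0.5, -0.6, 1.6]
gripper_width: 0.0161
```

Gripped at 16.1 mm, which is the knob. Now I'll swing it along the 60 mm arc.

Call:
step_arm([
  {"tx": 6.5, "ty": 5.9, "tz": 0, "ax": 0, "ay": 0, "az": 0, "claw": -1},
  {"tx": 6.9, "ty": 4.7, "tz": 0, "ax": 0, "ay": 0, "az": 0, "claw": -1},
  {"tx": 7.5, "ty": 3.7, "tz": 0, "ax": 0, "ay": 0, "az": 0, "claw": -1},
  {"tx": 8, "ty": 2.6, "tz": 0, "ax": 0, "ay": 0, "az": 0, "claw": -1},
  {"tx": 6, "ty": 1, "tz": 0, "ax": 0, "ay": 0, "az": 0, "claw": -1},
  {"tx": 0, "ty": 0, "tz": 0, "ax": 0, "ay": 0, "az": 0, "claw": -1},
  {"tx": 0, "ty": 0, "tz": 0, "ax": 0, "ay": 0, "az": 0, "claw": -1},
])

```text
time_s: 6.45
tcp_pos: [0.5119, 0.2187, 0.0546]
eef_rot: [-180.0, 0.0, -82.1]
contact_force: [0.2, 2.8, -4.0]
gripper_width: 0.0157
```

Call:
step_arm([
  {"tx": 2, "ty": 0, "tz": 0, "ax": 0, "ay": 0, "az": 0, "claw": -1},
  {"tx": 0, "ty": 0, "tz": 0, "ax": 0, "ay": 0, "az": 0, "claw": -1},
  {"tx": 0, "ty": 0, "tz": 0, "ax": 0, "ay": 0, "az": 0, "claw": -1},
])

```text
time_s: 6.75
tcp_pos: [0.5132, 0.2187, 0.0546]
eef_rot: [-180.0, 0.0, -82.0]
contact_force: [-0.5, 4.6, -5.9]
gripper_width: 0.0154
```

Call:
step_arm([
  {"tx": 1.5, "ty": -0.5, "tz": 0, "ax": 0, "ay": 0, "az": 0, "claw": -1},
  {"tx": 0, "ty": 0, "tz": 0, "ax": 0, "ay": 0, "az": 0, "claw": -1},
  {"tx": 0, "ty": 0, "tz": 0, "ax": 0, "ay": 0, "az": 0, "claw": -1},
])

```text
time_s: 7.05
tcp_pos: [0.5138, 0.2181, 0.0546]
eef_rot: [179.9, 0.0, -82.1]
contact_force: [-5.1, 6.3, -1.8]
gripper_width: 0.0157
```

Contact with the stop shows as -5 N in x. I'll release, lift and check with a picture.

Call:
step_arm([
  {"tx": 1, "ty": 0, "tz": 0, "ax": 0, "ay": 0, "az": 0, "claw": -1},
  {"tx": 0, "ty": 0, "tz": 0, "ax": 0, "ay": 0, "az": 0, "claw": -1},
  {"tx": 0, "ty": 0, "tz": 0, "ax": 0, "ay": 0, "az": 0, "claw": 0.3},
  {"tx": 0, "ty": 0, "tz": 0, "ax": 0, "ay": 0, "az": 0, "claw": 0.3},
  {"tx": 0, "ty": 0, "tz": 0, "ax": 0, "ay": 0, "az": 0, "claw": 0.3},
  {"tx": 0, "ty": 0, "tz": 0, "ax": 0, "ay": 0, "az": 0, "claw": 0.3},
  {"tx": 0, "ty": 0, "tz": 20, "ax": 0, "ay": 0, "az": 0, "claw": 0.3},
  {"tx": 0, "ty": 0, "tz": 40, "ax": 0, "ay": 0, "az": 0, "claw": 0.3},
  {"tx": 0, "ty": 0, "tz": 40, "ax": 0, "ay": 0, "az": 0, "claw": 0.3},
  {"tx": 2, "ty": -49, "tz": 0, "ax": 0, "ay": 0, "az": 0, "claw": 0.3},
  {"tx": 5, "ty": -49, "tz": 0, "ax": 0, "ay": 0, "az": 0, "claw": 0.3},
  {"tx": 5, "ty": -49, "tz": 0, "ax": 0, "ay": 0, "az": 0, "claw": 0.3},
])

```text
time_s: 8.25
tcp_pos: [0.5278, 0.0696, 0.1554]
eef_rot: [-179.9, 0.0, -82.0]
contact_force: [0.5, -0.0, 0.3]
gripper_width: 0.0573
```

Call:
step_arm([
  {"tx": 5, "ty": -46, "tz": 0, "ax": 0, "ay": 0, "az": 0, "claw": 0.3},
  {"tx": 5, "ty": -46, "tz": 0, "ax": 0, "ay": 0, "az": 0, "claw": 0.3},
  {"tx": 5, "ty": -46, "tz": 0, "ax": 0, "ay": 0, "az": 0, "claw": 0.3},
  {"tx": 5, "ty": -46, "tz": 0, "ax": 0, "ay": 0, "az": 0, "claw": 0.3},
  {"tx": 6, "ty": -43, "tz": 0, "ax": 0, "ay": 0, "az": 0, "claw": 0.3},
  {"tx": 0, "ty": 0, "tz": 0, "ax": 0, "ay": 0, "az": 0, "claw": 0.3},
  {"tx": 0, "ty": 0, "tz": 0, "ax": 0, "ay": 0, "az": 0, "claw": 0.3},
])

```text
time_s: 8.95
tcp_pos: [0.5534, -0.1574, 0.1544]
eef_rot: [180.0, 0.0, -82.2]
contact_force: [-0.2, -1.5, -0.9]
gripper_width: 0.0569
```

Run:
```python
from h import *
c=cap('top','top3'); d=cap('side','side3')
a=cv2.resize(c['image'][165:265,110:235],None,fx=4,fy=4,interpolation=cv2.INTER_CUBIC)
b=cv2.resize(d['image'][140:240,205:280],None,fx=4,fy=4,interpolation=cv2.INTER_CUBIC)
cv2.imwrite('pics/s4.png',np.hstack([a,b]))
# orange pin in side0 (unobstructed)
c=load('side0');W=cloud(c);h=cv2.cvtColor(c['image'],cv2.COLOR_BGR2HSV)
m=np.zeros(h.shape[:2],bool);m[155:195,235:270]=1;m&=(h[...,0]<18)&(h[...,1]>140)&(W[...,2]>.06)
P=W[m];print(len(P),np.median(P,0),P.min(0),P.max(0)); t=P[P[:,2]>.081];print(len(t),t.mean(0))
```

```text
98 [ 0.55459954 -0.14843139  0.07481662] [ 0.54527552 -0.16064212  0.06087623] [ 0.56515832 -0.14482117  0.08468499]
25 [ 0.55520248 -0.15335405  0.08321139]
```

View pics/s4.png

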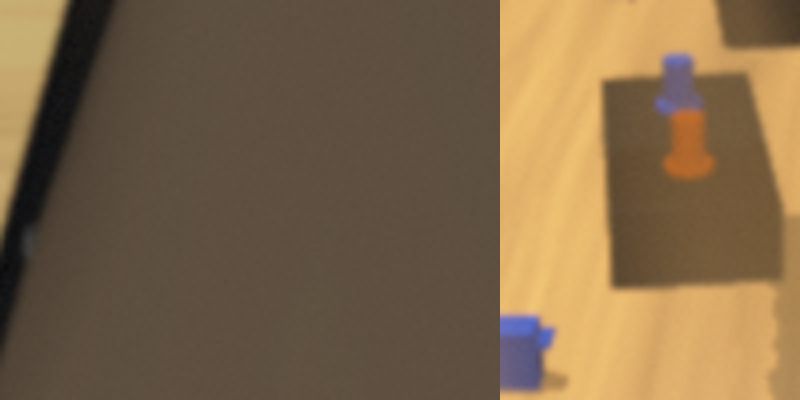

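The right half shows the orange pin at about (688,140) in front of the blue one. The left half is just the robot arm blocking the top camera. I'll check the steering arm from the side camera's depth, and grasp the pin.

Call:
step_arm([
  {"tx": 1, "ty": 1, "tz": -30, "ax": 0, "ay": 0, "az": 0, "claw": 0.3},
  {"tx": 0, "ty": 0, "tz": -30, "ax": 0, "ay": 0, "az": 0, "claw": 0.3},
  {"tx": 0, "ty": 0, "tz": -22, "ax": 0, "ay": 0, "az": 0, "claw": 0.3},
  {"tx": 0, "ty": 0, "tz": -20, "ax": 0, "ay": 0, "az": 0, "claw": 0.3},
  {"tx": 0, "ty": 0, "tz": 0, "ax": 0, "ay": 0, "az": 0, "claw": -0.2},
  {"tx": 0, "ty": 0, "tz": 0, "ax": 0, "ay": 0, "az": 0, "claw": -1},
  {"tx": 0, "ty": 0, "tz": 0, "ax": 0, "ay": 0, "az": 0, "claw": -1},
  {"tx": 0, "ty": 0, "tz": 0, "ax": 0, "ay": 0, "az": 0, "claw": -1},
  {"tx": 0, "ty": 0, "tz": 0, "ax": 0, "ay": 0, "az": 0, "claw": -1},
  {"tx": 0, "ty": 0, "tz": 0, "ax": 0, "ay": 0, "az": 0, "claw": -1},
  {"tx": 0, "ty": 0, "tz": 0, "ax": 0, "ay": 0, "az": 0, "claw": -1},
  {"tx": 0, "ty": 0, "tz": 0, "ax": 0, "ay": 0, "az": 0, "claw": -1},
], newtons=25)

```text
time_s: 10.25
tcp_pos: [0.5552, -0.155, 0.0536]
eef_rot: [-179.9, -0.0, -82.0]
contact_force: [-0.2, 1.9, 5.3]
gripper_width: 0.0194
```

Run:
```python
from h import *
c=load('side3');W=cloud(c)
a=cv2.resize(c['image'][235:365,205:325],None,fx=4.5,fy=4.5,interpolation=cv2.INTER_CUBIC);cv2.imwrite('pics/s5.png',a)
z=W[...,2];m=np.zeros(z.shape,bool);m[240:350,205:330]=1;m&=(z>.046)&(z<.057)&(c['image'].min(-1)>110)
print(m.sum(),rectfit(W,m))
```

```text
1680 ((519.4556884765625, 220.7130889892578), (52.13332748413086, 166.74473571777344), 9.189760208129883)
```

View pics/s5.png

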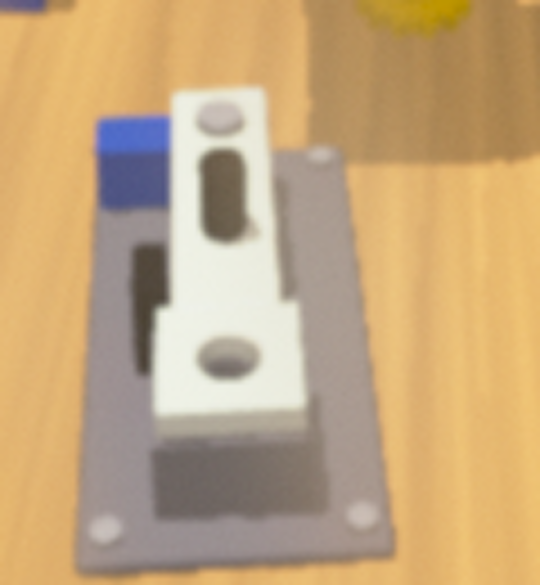

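The arm lies on the lug with its hole at (229,358), against the stop at its left. The pin is gripped at 19.4 mm, matching the 20 mm head. I'll lift and carry it.

Call:
step_arm([
  {"tx": 0, "ty": 0, "tz": 15, "ax": 0, "ay": 0, "az": 0, "claw": -1},
  {"tx": 0, "ty": 0, "tz": 25, "ax": 0, "ay": 0, "az": 0, "claw": -1},
  {"tx": 0, "ty": 0, "tz": 30, "ax": 0, "ay": 0, "az": 0, "claw": -1},
  {"tx": 0, "ty": 0, "tz": 30, "ax": 0, "ay": 0, "az": 0, "claw": -1},
  {"tx": -5, "ty": 40, "tz": 0, "ax": 0, "ay": 0, "az": 0, "claw": -1},
  {"tx": -5, "ty": 40, "tz": 0, "ax": 0, "ay": 0, "az": 0, "claw": -1},
  {"tx": -5, "ty": 40, "tz": 0, "ax": 0, "ay": 0, "az": 0, "claw": -1},
  {"tx": -5, "ty": 40, "tz": 0, "ax": 0, "ay": 0, "az": 0, "claw": -1},
  {"tx": -5, "ty": 40, "tz": 0, "ax": 0, "ay": 0, "az": 0, "claw": -1},
  {"tx": -5, "ty": 40, "tz": 0, "ax": 0, "ay": 0, "az": 0, "claw": -1},
  {"tx": -5, "ty": 40, "tz": 0, "ax": 0, "ay": 0, "az": 0, "claw": -1},
  {"tx": -5, "ty": 40, "tz": 0, "ax": 0, "ay": 0, "az": 0, "claw": -1},
])

```text
time_s: 11.45
tcp_pos: [0.5142, 0.1664, 0.1529]
eef_rot: [-180.0, 0.0, -82.1]
contact_force: [1.2, -0.1, -0.8]
gripper_width: 0.0194
```

Call:
step_arm([
  {"tx": -5, "ty": 38, "tz": 0, "ax": 0, "ay": 0, "az": 0, "claw": -1},
  {"tx": -4, "ty": 38, "tz": 0, "ax": 0, "ay": 0, "az": 0, "claw": -1},
  {"tx": 0, "ty": 38, "tz": 0, "ax": 0, "ay": 0, "az": 0, "claw": -1},
  {"tx": 0, "ty": 0, "tz": 0, "ax": 0, "ay": 0, "az": 0, "claw": -1},
  {"tx": 0, "ty": 0, "tz": 0, "ax": 0, "ay": 0, "az": 0, "claw": -1},
])

```text
time_s: 11.95
tcp_pos: [0.5053, 0.2796, 0.1523]
eef_rot: [180.0, -0.0, -82.0]
contact_force: [-0.3, -0.0, -1.0]
gripper_width: 0.0196
```

Run:
```python
from h import *
c=cap('side','side5');W=cloud(c);h=cv2.cvtColor(c['image'],cv2.COLOR_BGR2HSV)
print(r.get_state()['tcp_pos'])
s0=load('side0')
print('lug side',ray(s0,(228+.5)/3+180-.5,(361+.5)/3+200-.5,.04),'hole side',ray(c,(229+.5)/4.5+205-.5,(358+.5)/4.5+235-.5,.052))
m=(h[...,0]<18)&(h[...,1]>140)&(W[...,1]>.2)&(W[...,2]>.06)
v,u=np.nonzero(m); print(len(v),u.min(),u.max(),v.min(),v.max())
P=W[m]
for z in np.arange(.08,.24,.008):
    q=P[(P[:,2]>=z)&(P[:,2]<z+.008)]
    if len(q): print(z.round(3),len(q),q[:,0].min().round(4),q[:,0].max().round(4),(q[:,0].min()/2+q[:,0].max()/2).round(4),q[:,1].max().round(4),np.median(q[:,1]).round(4))
u0,v0=max(0,u.min()-60),max(0,v.min()-50)
a=cv2.resize(c['image'][v0:v0+190,u0:u0+150],None,fx=3.1,fy=3.1,interpolation=cv2.INTER_CUBIC);cv2.imwrite('pics/s6.png',a);print(u0,v0)
```

```text
[0.50540404 0.27870799 0.15236718]
lug side [0.50706276 0.2781498  0.04      ] hole side [0.50695493 0.2787589  0.052     ]
593 198 294 34 283
0.104 1 0.5046 0.5046 0.5046 0.2811 0.2811
0.112 22 0.503 0.511 0.507 0.2851 0.2832
0.12 35 0.5016 0.511 0.5063 0.2849 0.2833
0.128 34 0.5015 0.5108 0.5061 0.2852 0.2834
0.136 19 0.5024 0.5091 0.5057 0.2847 0.2837
0.144 27 0.4919 0.5157 0.5038 0.2947 0.2922
0.152 125 0.4931 0.517 0.505 0.2937 0.2874
0.16 77 0.4969 0.5147 0.5058 0.2893 0.2868
0.168 83 0.4969 0.5143 0.5056 0.2897 0.2867
0.176 167 0.4967 0.5156 0.5062 0.2892 0.282
0.232 1 0.4569 0.4569 0.4569 0.3097 0.3097
138 0
```

View pics/s6.png

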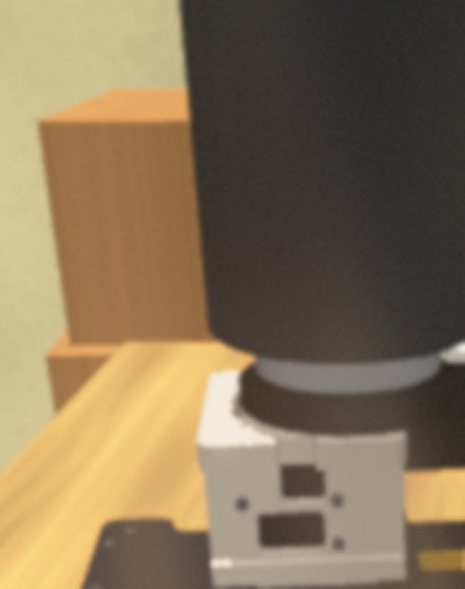

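That picture shows only the gripper above the pin, but the depth numbers are clear. The pin is upright with its axis at (506,279), and the hole is at (507,279) from the same camera, with 4 mm clearance. Its collar is at z≈149, so it has about 97 mm to go. I'll insert in stages.

Call:
step_arm([
  {"tx": 1, "ty": 0, "tz": -20, "ax": 0, "ay": 0, "az": 0, "claw": -1},
  {"tx": 0, "ty": 0, "tz": -20, "ax": 0, "ay": 0, "az": 0, "claw": -1},
  {"tx": 0, "ty": 0, "tz": -12, "ax": 0, "ay": 0, "az": 0, "claw": -1},
  {"tx": 0, "ty": 0, "tz": -8, "ax": 0, "ay": 0, "az": 0, "claw": -1},
  {"tx": 0, "ty": 0, "tz": -8, "ax": 0, "ay": 0, "az": 0, "claw": -1},
  {"tx": 0, "ty": 0, "tz": 0, "ax": 0, "ay": 0, "az": 0, "claw": -1},
  {"tx": 0, "ty": 0, "tz": 0, "ax": 0, "ay": 0, "az": 0, "claw": -1},
])

```text
time_s: 12.7
tcp_pos: [0.5071, 0.2791, 0.0852]
eef_rot: [-180.0, 0.0, -82.0]
contact_force: [0.5, -0.4, -0.8]
gripper_width: 0.0194
```

Call:
step_arm([
  {"tx": 0, "ty": 0, "tz": -8, "ax": 0, "ay": 0, "az": 0, "claw": -1},
  {"tx": 0, "ty": 0, "tz": -8, "ax": 0, "ay": 0, "az": 0, "claw": -1},
  {"tx": 0, "ty": 0, "tz": -7, "ax": 0, "ay": 0, "az": 0, "claw": -1},
  {"tx": 0, "ty": 0, "tz": -4, "ax": 0, "ay": 0, "az": 0, "claw": -1},
  {"tx": 0, "ty": 0, "tz": 0, "ax": 0, "ay": 0, "az": 0, "claw": -1},
  {"tx": 0, "ty": 0, "tz": 0, "ax": 0, "ay": 0, "az": 0, "claw": -1},
])

```text
time_s: 13.3
tcp_pos: [0.5069, 0.279, 0.0577]
eef_rot: [180.0, -0.0, -82.0]
contact_force: [-0.2, -0.1, 0.5]
gripper_width: 0.0191
```

Call:
step_arm([
  {"tx": 0, "ty": 0, "tz": -2, "ax": 0, "ay": 0, "az": 0, "claw": -1},
  {"tx": 0, "ty": 0, "tz": -1, "ax": 0, "ay": 0, "az": 0, "claw": -1},
  {"tx": 0, "ty": 0, "tz": 0, "ax": 0, "ay": 0, "az": 0, "claw": -1},
  {"tx": 0, "ty": 0, "tz": 0, "ax": 0, "ay": 0, "az": 0, "claw": -1},
])

```text
time_s: 13.7
tcp_pos: [0.5071, 0.2792, 0.0554]
eef_rot: [-179.9, 0.0, -82.0]
contact_force: [-1.0, -0.5, 3.7]
gripper_width: 0.0195
```

Force is rising at the expected height. A bit more to seat it.

Call:
step_arm([
  {"tx": 0, "ty": 0, "tz": -1, "ax": 0, "ay": 0, "az": 0, "claw": -1},
  {"tx": 0, "ty": 0, "tz": 0, "ax": 0, "ay": 0, "az": 0, "claw": -1},
  {"tx": 0, "ty": 0, "tz": 0, "ax": 0, "ay": 0, "az": 0, "claw": -1},
])

```text
time_s: 14.0
tcp_pos: [0.5072, 0.2793, 0.0551]
eef_rot: [-179.9, 0.0, -82.0]
contact_force: [-4.1, -1.6, 12.3]
gripper_width: 0.0195
```

Seated at 12 N. I'll release, lift and retreat.

Call:
step_arm([
  {"tx": 0, "ty": 0, "tz": 0.5, "ax": 0, "ay": 0, "az": 0, "claw": 0.3},
  {"tx": 0, "ty": 0, "tz": 0, "ax": 0, "ay": 0, "az": 0, "claw": 0.3},
  {"tx": 0, "ty": 0, "tz": 0, "ax": 0, "ay": 0, "az": 0, "claw": 0.3},
  {"tx": 0, "ty": 0, "tz": 0, "ax": 0, "ay": 0, "az": 0, "claw": 0.3},
  {"tx": 0, "ty": 0, "tz": 0, "ax": 0, "ay": 0, "az": 0, "claw": 0.3},
  {"tx": 0, "ty": 0, "tz": 20, "ax": 0, "ay": 0, "az": 0, "claw": 0.3},
  {"tx": 0, "ty": 0, "tz": 40, "ax": 0, "ay": 0, "az": 0, "claw": 0.3},
  {"tx": 0, "ty": 0, "tz": 40, "ax": 0, "ay": 0, "az": 0, "claw": 0.3},
  {"tx": 0, "ty": -45, "tz": 10, "ax": 0, "ay": 0, "az": 0, "claw": 0.3},
  {"tx": 0, "ty": -45, "tz": 0, "ax": 0, "ay": 0, "az": 0, "claw": 0.3},
  {"tx": 0, "ty": -45, "tz": 0, "ax": 0, "ay": 0, "az": 0, "claw": 0.3},
  {"tx": 0, "ty": -45, "tz": 0, "ax": 0, "ay": 0, "az": 0, "claw": 0.3},
])

```text
time_s: 15.2
tcp_pos: [0.5064, 0.0975, 0.1645]
eef_rot: [-180.0, 0.0, -82.0]
contact_force: [0.3, -0.5, 0.4]
gripper_width: 0.0572
```

Call:
step_arm([
  {"tx": 0, "ty": -45, "tz": 0, "ax": 0, "ay": 0, "az": 0, "claw": 0.3},
  {"tx": 0, "ty": -45, "tz": 0, "ax": 0, "ay": 0, "az": 0, "claw": 0.3},
  {"tx": 0, "ty": 0, "tz": 0, "ax": 0, "ay": 0, "az": 0, "claw": 0.3},
  {"tx": 0, "ty": 0, "tz": 0, "ax": 0, "ay": 0, "az": 0, "claw": 0.3},
])

```text
time_s: 15.6
tcp_pos: [0.5067, 0.0079, 0.1643]
eef_rot: [-180.0, 0.0, -82.2]
contact_force: [-0.3, -0.4, -0.2]
gripper_width: 0.0574
```

Run:
```python
from h import *
c=cap('side','side6');W=cloud(c);h=cv2.cvtColor(c['image'],cv2.COLOR_BGR2HSV)
m=(h[...,0]<18)&(h[...,1]>140)&(W[...,1]>.2)&(W[...,2]>.045);m[:,:215]=0;m[:,320:]=0
P=W[m];print(len(P),P.min(0),P.max(0),np.median(P,0)); t=P[P[:,2]>.081]; print('top',np.median(t,0))
a=cv2.resize(c['image'][150:370,200:330],None,fx=2.7,fy=2.7,interpolation=cv2.INTER_CUBIC);cv2.imwrite('pics/s7.png',a)
```

```text
401 [0.49454122 0.26811468 0.053745  ] [0.52175005 0.29411182 0.08748893] [0.50722098 0.28568976 0.06958211]
top [0.50761985 0.2812632  0.08569515]
```

View pics/s7.png

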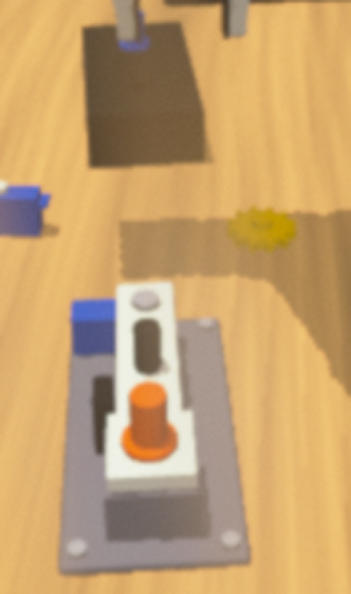

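The pin stands upright at (149,425) with its collar flat on the arm. Its top is at z = 0.086, as it must be, the arm is at its stop, and the blue pin is still in the foam. I'll hand in.

```bash
python3 -c "
from plant import r
print(r.close_job())"
```

```text
the job is handed in; nothing more can be done
None
```

The white arm is against its stop, and the long orange pin is pushed through both holes, released and standing on its own. I handed the job in at about 16 s of the 53 s allowed.

**Last checks:**
- **Pin:** it is upright at about (507, 280) mm, with its top at z ≈ 86 mm. That is the expected height for a collar flush on the arm. It took about 12 N upward force on the tool when it seated.
- **Steering arm:** the last picture still shows it lying along the chassis against its stop. I felt contact at about 5 N when I swung it there.
- **Blue pin:** I left it alone, and it is still in the foam block in the last picture.

**What disagreed:** the reported tool height was about 24 mm lower than the cameras showed. Because of this, my first try at the knob closed on top of it, at about 5 N and without moving the arm. I corrected all later heights for this, and they then matched.

I did not check the finished state with the top camera; the final checks are from the side camera alone.

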